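# Put away the screwdriver nosepieces by size

## Task

Put the four dark steel screwdriver nosepieces away, each standing upright on the floor of the green dish of its own size: the smallest nosepiece in the smallest dish, the second smallest in the second smallest, and so on up to the largest. Leave the hexagon nut and the plain steel cylinder where they are.

Things in the scene. Friction and masses are not known exactly. Their poses are not given: they have to be found in the camera images.
- nose_small: the smallest of four loose dark steel nosepieces, standing upright: a round collar of diameter 30 mm and height 18 mm at the foot, a cone from there up to 26 mm, then a plain round neck of diameter 16 mm up to the flat top at 62 mm, with a black bore mark in it (no real hole). Grip it by the neck from above. Origin: centre of the underside, z up along its axis.
- nose_medium: the second smallest of four loose dark steel nosepieces, standing upright: a round collar of diameter 40 mm and height 18 mm at the foot, a cone from there up to 26 mm, then a plain round neck of diameter 20 mm up to the flat top at 70 mm, with a black bore mark in it (no real hole). Grip it by the neck from above. Origin: centre of the underside, z up along its axis.
- nose_large: the second largest of four loose dark steel nosepieces, standing upright: a round collar of diameter 50 mm and height 18 mm at the foot, a cone from there up to 26 mm, then a plain round neck of diameter 26 mm up to the flat top at 78 mm, with a black bore mark in it (no real hole). Grip it by the neck from above. Origin: centre of the underside, z up along its axis.
- nose_largest: the largest of four loose dark steel nosepieces, standing upright: a round collar of diameter 60 mm and height 18 mm at the foot, a cone from there up to 26 mm, then a plain round neck of diameter 32 mm up to the flat top at 86 mm, with a black bore mark in it (no real hole). Grip it by the neck from above. Origin: centre of the underside, z up along its axis.
- dish_small: the smallest of four fixed round green dishes lying flat on the table, open at the top: outer diameter 58 mm, height 12 mm, wall 6 mm, inner diameter 46 mm, inner floor 4 mm above the table. It belongs to the smallest nosepiece. Origin: centre of the underside on the table, z up.
- dish_medium: the second smallest of four fixed round green dishes lying flat on the table, open at the top: outer diameter 68 mm, height 12 mm, wall 6 mm, inner diameter 56 mm, inner floor 4 mm above the table. It belongs to the second smallest nosepiece. Origin: centre of the underside on the table, z up.
- dish_large: the second largest of four fixed round green dishes lying flat on the table, open at the top: outer diameter 78 mm, height 12 mm, wall 6 mm, inner diameter 66 mm, inner floor 4 mm above the table. It belongs to the second largest nosepiece. Origin: centre of the underside on the table, z up.
- dish_largest: the largest of four fixed round green dishes lying flat on the table, open at the top: outer diameter 88 mm, height 12 mm, wall 6 mm, inner diameter 76 mm, inner floor 4 mm above the table. It belongs to the largest nosepiece. Origin: centre of the underside on the table, z up.
- hex_nut: loose bright steel hexagon nut lying flat, 46 mm across flats, 24 mm high, black bore mark; not a nosepiece. Origin: centre of the underside, z up.
- plug_gauge: loose bright steel plain cylinder standing upright, diameter 36 mm, height 55 mm, no collar; not a nosepiece. Origin: centre of the underside, z up.
There are look-alikes about, which are no part of the job. What is shaped like the dish_small but red is not meant.

How it is judged (in metres and radians):
At the end, for the whole second after the job is handed in: Each nosepiece stands upright (within 0.08 rad) on the inner floor of the dish of its own size rank, axis within 12 mm of the dish's centre and its foot within 2 to 6.5 mm above the table, released and at rest; the hexagon nut and the plain cylinder have not been moved by more than 15 mm or tipped (horizontal distance between nose_small and dish_small below 0.012 m and z of nose_small in the frame of dish_small between 0.002 and 0.0065 m and angle between each of nose_small, nose_medium, nose_large, nose_largest's own z axis and vertical below 0.08 rad and linear speed of each of nose_small, nose_medium, nose_large, nose_largest below 0.02 m/s and contact force between each of nose_small, nose_medium, nose_large, nose_largest and the fingers below 0.05 N and horizontal distance between nose_medium and dish_medium below 0.012 m and z of nose_medium in the frame of dish_medium between 0.002 and 0.0065 m and horizontal distance between nose_large and dish_large below 0.012 m and z of nose_large in the frame of dish_large between 0.002 and 0.0065 m and horizontal distance between nose_largest and dish_largest below 0.012 m and z of nose_largest in the frame of dish_largest between 0.002 and 0.0065 m); the robot touches nothing.
It fails at once if the hexagon nut is moved more than 15 mm or tipped (distance of hex_nut from where it was at the start of the episode above 0.015 m or angle between hex_nut's own z axis and vertical above 0.3 rad).
It fails at once if the plain cylinder is moved more than 15 mm or tipped (distance of plug_gauge from where it was at the start of the episode above 0.015 m or angle between plug_gauge's own z axis and vertical above 0.3 rad).
It also fails if it takes over 96 s, if anything falls off the work surface, if the arm or the gripper's body presses on something with over 40 N, if the wrist force passes 120 N, or if a joint passes its speed limit or range.

## Robot

A 6-joint arm with a two-finger parallel gripper is mounted at the origin on the work surface. World frame = base frame: x ahead of the robot, y to its left, z up, the work surface at z = 0. Lengths are in mm, angles in rad, forces in N, time in s.
With the tool pointing down it reaches from about 350 to 775 mm from the base axis. Payload 7.3 kg.
Tool frame: the origin (TCP) lies midway between the tips of the shut fingers; the grasp point (between the pads) lies 19 mm behind it; z points along the fingers, y is the line along which they close (so a half turn about z gives the same grasp; the last joint's range is limited). The gripper opens to 92 mm and grips with 3 to 60 N. Pads are 19 mm wide; open, the fingers measure 130 mm over their backs; the gripper's body (75 mm by 190 mm) begins 47 mm behind the grasp point.
Start: joints at [-1.319, 0.342, 1.524, -0, 1.275, -0.146], TCP at [203.404, -484.016, 226.741] pointing down, gripper open.
Joint ranges: [-2.53, 2.53], [-0.77, 2.02], [0.04, 2.7], [-1, 4.14], [0.28, 2.66], [-3.11, 3.11]. Speed limits (rad/s): [2.57, 2.57, 3.14, 3.14, 3.14, 3.14].

## Interface

Orientations are given as [roll, pitch, yaw] about the fixed x, y, z axes, in that order (R = Rz(yaw) Ry(pitch) Rx(roll)).
In Python, from plant import * gives the robot as it stands.
- The arm moves only by the tool step_arm, never from a script. Its argument "deltas" is one flat list of numbers, 5 for each row, row after row: the shift along the world's x, y, z in mm, then the turn about the world's z in degrees, then the finger opening in mm, from 0 to 91.8. In form: [tx, ty, tz, turn, gripper, tx, ty, tz, turn, gripper, ...]. A call has exactly 10 rows; each row shifts and turns the commanded pose from where the row before left it; what a row does not reach is not made up. A row lasts 1/8 s, in which the tool goes at most 62.5 mm and 10.7 degrees, less where a joint would pass 70% of its speed; a pose out of reach is approached as far as the arm can. A call is refused whole if a number of a shift passes 62.5 or a number of a turn 10.7, either way. A call with a gripper value outside its range is refused whole. The fingers move at their own pace and stop on an object; the grip force is fixed at half the most. Time passes only in rows, so rows that do not move let the fingers close, or fill a call up. It gives the time, the measured TCP pose, the force, the opening and the grip force at its end, in the units of the state.
- get_obs(): the state, without advancing time (a new reading comes with each control period).
- capture(name): name is "side" or "top"; returns the picture (384x512x3 uint8, red, green, blue); there is no depth.
- camera_params(name): a dict with "mtx" (3x3 intrinsics, pixels), "k1" (the pictures are not rectified: a ray, as slopes to the right and down, at radius r is drawn at 1 + k1 r^2 times it, then the intrinsics apply), "rvec" (rotation vector, rad) and "tvec" (3), from world to camera coordinates, as OpenCV has them. Camera axes: x right, y down, z forward; pixel columns grow to the right and rows downward; lengths in mm; the calibration is good to about 2 mm. A picture is of the moment at which its call begins. camera_params takes no time and is no camera call.
- close_job(): hands the job in; it is judged then, once.
The state is a dict: "time": time; "joint_positions": joint angles; "dq": joint speeds; "tau": joint torques, N m; "tool_pos": TCP position; "tcp_rot": TCP orientation; "contact_force": force on the tool from outside, world axes, zero at the start; "moment": the same for the moment, N m; "grip_width": finger opening in mm; "finger_force": force on a finger pad.
Only numpy, scipy, OpenCV 4.12 (cv2) and the standard library are available. Lean on these libraries where they do the work, as an engineer would, in place of code of your own. Each camera call takes 0.05 s, during which the arm holds its last target. There are 200 camera calls.

## Working session

There is one attempt and no reset: what is moved stays moved. The work goes in short steps, Python scripts to look and compute and a tool call to move; the robot and the scene stay as the last step left them, time stands still between calls to the robot, and variables do not carry over. Pictures are saved under pics/ and viewed, at most 14 in all, crops included, and the job is handed in when it is done.

Besides the shell and the picture viewer there is one more tool, called as name(argument=value, ...) on one line, values as JSON. step_arm: Moves the arm, as the interface text tells. Its arguments: {"type":"object","properties":{"deltas":{"type":"array","items":{"type":"number"}}},"required":["deltas"]}

```bash
mkdir -p pics; python3 - <<'E'
from plant import *
import cv2
for n in("side","top"):
    cv2.imwrite(f"pics/{n}0.png",capture(n)[:,:,::-1]); print(camera_params(n))
s=get_obs();print(s["time"],s["tool_pos"],s["tcp_rot"],s["grip_width"])
E
```

```text
{'mtx': array([[356.23963105,   0.        , 259.84138226],
       [  0.        , 356.23963105, 191.33418936],
       [  0.        ,   0.        ,   1.        ]]), 'k1': -0.06703868369300338, 'rvec': array([ 0.1908652 , -2.89495436,  1.03121349]), 'tvec': array([496.75477684,  64.38854336, 835.6318521 ])}
{'mtx': array([[426.08378481,   0.        , 250.10194188],
       [  0.        , 426.08378481, 183.44585025],
       [  0.        ,   0.        ,   1.        ]]), 'k1': 0.0381327621722124, 'rvec': array([ 2.18527436, -2.18438521,  0.11107143]), 'tvec': array([ -7.75588643, 490.84615036, 956.87674634])}
0.1 [ 203.30060182 -483.66338974  226.11995853] [-3.14027785e+00 -1.82848499e-04  3.97784182e-01] 91.85600255716537
```

View pics/side0.png

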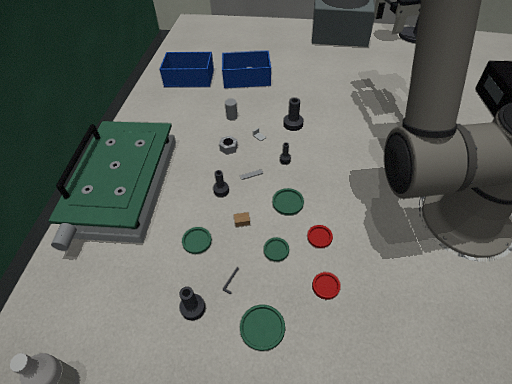

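View pics/top0.png

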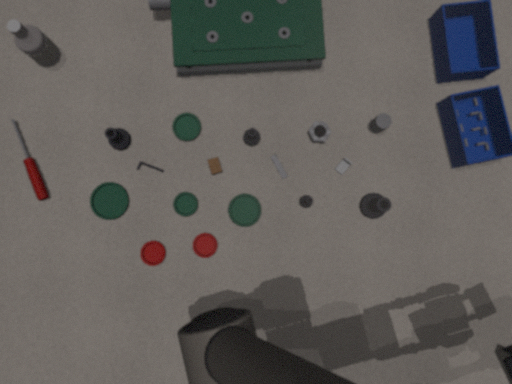

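The side view shows the four nosepieces at about (293,113), (285,153), (220,183) and (191,303). Green dishes are at (288,201), (197,240), (276,249) and (263,327), the nut at (228,145) and the cylinder at (231,109). The top view shows the noses at (375,205), (306,201), (252,137) and (118,138), with dishes at (187,127), (186,204), (245,210) and (110,201).

```bash
cat > h.py <<'E'
import cv2,numpy as np
from plant import *
P={n:camera_params(n) for n in("side","top")}
def ray(n,uv):
    p=P[n];K=p["mtx"];d=(np.array(uv,float)-K[:2,2])/K[0,0]
    s=d.copy()
    for _ in range(20): s=d/(1+p["k1"]*(s@s))
    R=cv2.Rodrigues(p["rvec"])[0]; return -R.T@p["tvec"],R.T@np.array([*s,1])
def onz(n,uv,z):
    o,d=ray(n,uv); return o+d*(z-o[2])/d[2]
def tri(a,b):
    (o,d),(q,e)=ray("side",a),ray("top",b)
    d=d/np.linalg.norm(d);e=e/np.linalg.norm(e)
    s=np.linalg.lstsq(np.c_[d,-e],q-o,rcond=None)[0]
    A,B=o+d*s[0],q+e*s[1]; return (A+B)/2,np.linalg.norm(A-B)
def blobs(im,kind,amin=30,amax=3000):
    h=cv2.cvtColor(im,cv2.COLOR_RGB2HSV)
    m=cv2.inRange(h,(60,80,30),(90,255,255)) if kind=="green" else cv2.inRange(h,(0,0,0),(180,255,72))
    return [c for c in cv2.findContours(m,cv2.RETR_EXTERNAL,cv2.CHAIN_APPROX_NONE)[0] if amin<cv2.contourArea(c)<amax]
E
python3 - <<'E'
from h import *
C={"side":[(285,153),(220,183),(191,303),(293,113)],"top":[(306,201),(252,137),(118,138),(375,205)]}
rows=[]
D={}
for n in("side","top"):
    im=cv2.imread(f"pics/{n}0.png")
    rows.append(np.hstack([cv2.convertScaleAbs(cv2.resize(im[v-24:v+24,u-24:u+24],(192,192),interpolation=cv2.INTER_CUBIC),alpha=1.8) for u,v in C[n]]))
    D[n]=[(cv2.fitEllipse(cv2.convexHull(c)),cv2.contourArea(c)) for c in blobs(im[:,:,::-1].copy(),"green")]
    for e,a in D[n]: print(n,np.round(e[0],1),np.round(e[1],1),a,onz(n,e[0],12).round(1))
cv2.imwrite("pics/crops.png",np.vstack(rows))
print("rim height")
for e,a in D["side"]:
  for f,b in D["top"]:
    X,g=tri(e[0],f[0])
    if g<15 and -20<X[2]<40: print(X.round(1),round(g,1),f[1])
for n in P:
  im=cv2.imread(f"pics/{n}0.png")[:,:,::-1].copy()
  for c in blobs(im,"dark",30,1500): print(n,cv2.boundingRect(c),cv2.contourArea(c),onz(n,cv2.minEnclosingCircle(c)[0],9).round())
E
```

```text
side [262.1 327.3] [44.7 45.5] 1546.5 [452.8 319.6  12. ]
side [276. 249.] [23.4 25. ] 424.0 [445.3 146.   12. ]
side [196.2 240. ] [25.9 29.2] 561.0 [625.4 146.3  12. ]
side [287.6 201.2] [26.3 30.7] 591.0 [431.9  10.8  12. ]
top [244.  209.9] [28.5 28.8] 418.5 [430.4   6.4  12. ]
top [185.3 203.7] [21.6 22. ] 348.0 [444.8 141.3  12. ]
top [109.2 200.6] [35.4 36.6] 965.0 [452.  314.6  12. ]
top [186.2 126.6] [25.2 25.7] 477.5 [624.6 141.4  12. ]
rim height
[452.8 317.1   4.2] 0.9 (35.35947799682617, 36.59897994995117)
[445.3 142.2   5.4] 0.6 (21.55304718017578, 21.993513107299805)
[626.8 142.4   5.3] 1.3 (25.23971176147461, 25.706558227539062)
[431.3   6.4   6.4] 1.5 (28.505279541015625, 28.786157608032227)
side (52, 356, 28, 28) 382.0 [801. 449.   9.]
side (23, 356, 16, 16) 87.5 [872. 452.   9.]
side (242, 307, 40, 20) 36.5 [455. 311.   9.]
side (180, 287, 26, 34) 600.0 [603. 290.   9.]
side (223, 267, 16, 27) 39.0 [528. 229.   9.]
side (51, 227, 27, 24) 123.5 [940. 176.   9.]
side (235, 221, 15, 6) 37.5 [532.  84.   9.]
side (273, 204, 30, 11) 33.0 [431.  22.   9.]
side (214, 170,
[... 805 characters left out ...]
  9.]
top (91, 183, 38, 37) 1058.0 [452. 315.   9.]
top (138, 162, 25, 10) 32.0 [528. 224.   9.]
top (32, 159, 18, 41) 113.0 [502. 476.   9.]
top (244, 128, 16, 18) 197.5 [602. -10.   9.]
top (105, 128, 26, 23) 408.0 [598. 300.   9.]
top (314, 125, 12, 12) 89.0 [ 617. -171.    9.]
top (15, 122, 16, 36) 36.5 [593. 517.   9.]
top (369, 118, 16, 15) 98.5 [ 628. -305.    9.]
top (173, 114, 28, 27) 558.5 [624. 141.   9.]
top (436, 96, 33, 72) 1047.5 [ 615. -488.    9.]
top (454, 88, 58, 68) 1269.5 [ 632. -553.    9.]
top (25, 33, 36, 34) 568.5 [803. 477.   9.]
top (14, 25, 14, 14) 99.0 [847. 528.   9.]
top (428, 7, 68, 77) 1315.0 [ 821. -505.    9.]
top (445, 1, 53, 67) 1393.5 [ 845. -533.    9.]
```

View pics/crops.png

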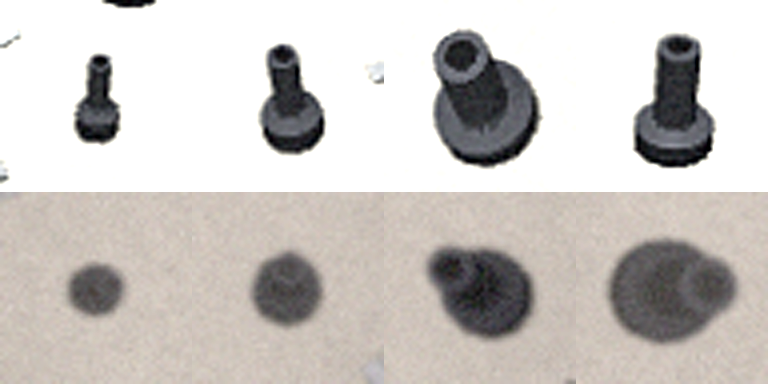

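The crops show, from left to right, small, medium, large and largest noses. The collars are clear in both views, as are the neck tops in the side view. By collar size, (375,205) in the top view is the largest and (118,138) the second largest. Next I fit the collars after opening the dark mask to remove the necks, and triangulate the tops.

```bash
python3 - <<'E'
from h import *
names=["small","medium","large","largest"]
C={"side":[(285,153),(220,183),(191,303),(293,113)],"top":[(306,201),(252,137),(118,138),(375,205)]}
# kernel (px) wider than neck, narrower than collar
k={"side":[8,11,19,14],"top":[8,11,15,18]}
col={}
for n in P:
    im=cv2.imread(f"pics/{n}0.png")
    for i,(u,v) in enumerate(C[n]):
        g=cv2.cvtColor(cv2.resize(im[v-24:v+24,u-24:u+24],(384,384),interpolation=cv2.INTER_CUBIC),cv2.COLOR_BGR2GRAY)
        m=cv2.threshold(g,0,255,cv2.THRESH_BINARY_INV|cv2.THRESH_OTSU)[1]
        m=cv2.morphologyEx(m,cv2.MORPH_OPEN,cv2.getStructuringElement(cv2.MORPH_ELLIPSE,(8*k[n][i]+1,)*2))
        cs=cv2.findContours(m,cv2.RETR_EXTERNAL,cv2.CHAIN_APPROX_NONE)[0]
        c=min(cs,key=lambda c:np.linalg.norm(np.mean(c[:,0],0)-192))
        x,y,w,h=cv2.boundingRect(c); e=cv2.minAreaRect(c) 
        col[n,i]=((x+w/2-.5)/8-.44+u-24,(y+h/2-.5)/8-.44+v-24); print(n,names[i],np.round(col[n,i],1),w/8,h/8)
for i in range(4):
    X,g=tri(col["side",i],col["top",i]); print(names[i],"collar",X.round(1),round(g,1),"top@12",onz("top",col["top",i],12).round(1),"side@9",onz("side",col["side",i],9).round(1))
tops={"small":(285.4,143.9),"medium":(218.4,172.4),"large":(185.9,292.6),"largest":(294.6,100.4)}
tt={"large":(110.1,132.4),"largest":(384.1,203.9)}
for q,H in zip(names,(62,70,78,86)):
    print(q,"side top@H",onz("side",tops[q],H).round(1),[x for x in tri(tops[q],tt[q])] if q in tt else "")
E
```

```text
side small [284.8 157.9] 11.375 13.0
side medium [220.7 188.3] 16.125 17.375
side large [192.2 306.2] 26.375 27.75
side largest [292.9 120.9] 19.75 19.25
top small [305.5 201.1] 13.75 12.875
top medium [251.2 137. ] 17.25 18.0
top large [119.1 139. ] 23.625 22.25
top largest [373.6 205.5] 29.625 25.75
small collar [ 451.7 -136.    10.7] 1.5 top@12 [ 450.9 -135.8   12. ] side@9 [ 452.5 -137.6    9. ]
medium collar [601.6 -10.4  10.2] 1.2 top@12 [600.6 -10.4  12. ] side@9 [602.6 -11.4   9. ]
large collar [595.6 296.5  10.6] 1.1 top@12 [594.7 296.   12. ] side@9 [596.6 296.    9. ]
largest collar [ 441.9 -293.6    9.6] 2.0 top@12 [ 440.8 -292.9   12. ] side@9 [ 443.  -294.4    9. ]
small side top@H [ 452.7 -135.8   62. ] 
medium side top@H [601.5 -10.1  70. ] 
large side top@H [596.3 296.9  78. ] [array([596.64550515, 296.48976439,  76.87024854]), np.float64(0.046146175292476166)]
largest side top@H [ 441.8 -290.3   86. ] [array([ 441.87843016, -293.63951762,   83.52172629]), np.float64(0.14322115136882851)]
```

step_arm(deltas=[40,32,0,0,75,40,32,0,0,75,40,32,0,0,75,40,32,0,0,75,40,32,0,0,75,39,32,0,0,75,0,0,-25,0,75,0,0,-25,0,75,0,0,-25,0,75,0,0,0,0,75])

```text
time: 1.35
tool_pos: [441.3, -291.0, 149.9]
tcp_rot: [-3.137, 0.002, 0.398]
contact_force: [-0.3, 0.4, 0.9]
grip_width: 75.0
finger_force: 0.0
```

step_arm(deltas=[0,0,-25,0,75,0,0,-25,0,75,0,0,-25,0,75,0,0,-20,0,75,0,0,-13,0,75,0,0,0,0,75,0,0,0,0,20,0,0,0,0,20,0,0,0,0,20,0,0,0,0,20])

```text
time: 2.6
tool_pos: [442.5, -292.1, 44.0]
tcp_rot: [3.141, -0.0, 0.398]
contact_force: [-0.4, -0.1, -0.5]
grip_width: 39.5
finger_force: 0.0
```

step_arm(deltas=[0,0,0,0,20,0,0,0,0,20,0,0,0,0,20,0,0,0,0,20,0,0,0,0,20,0,0,0,0,20,0,0,0,0,20,0,0,0,0,20,0,0,0,0,20,0,0,0,0,20])

```text
time: 3.85
tool_pos: [442.5, -292.1, 43.8]
tcp_rot: [3.141, -0.0, 0.398]
contact_force: [-0.2, -2.2, 2.1]
grip_width: 30.8
finger_force: 30.0
```

step_arm(deltas=[0,0,5,0,20,0,0,15,0,20,0,0,25,0,20,0,0,25,0,20,0,0,25,0,20,0,0,20,0,20,0,0,10,0,20,0,0,0,0,20,0,0,0,0,20,0,0,0,0,20])

```text
time: 5.1
tool_pos: [442.0, -291.7, 167.8]
tcp_rot: [-3.14, 0.001, 0.398]
contact_force: [0.5, 0.2, -5.4]
grip_width: 31.0
finger_force: 30.0
```

```bash
python3 - <<'E'
from h import *
a=capture("side")[40:220,200:420,::-1];b=capture("top")[110:290,292:512,::-1]
cv2.imwrite("pics/l1.png",cv2.resize(cv2.convertScaleAbs(np.hstack([a,b]),alpha=1.5),None,fx=1.8,fy=1.8,interpolation=cv2.INTER_CUBIC))
E
```

```text
(no output)
```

View pics/l1.png

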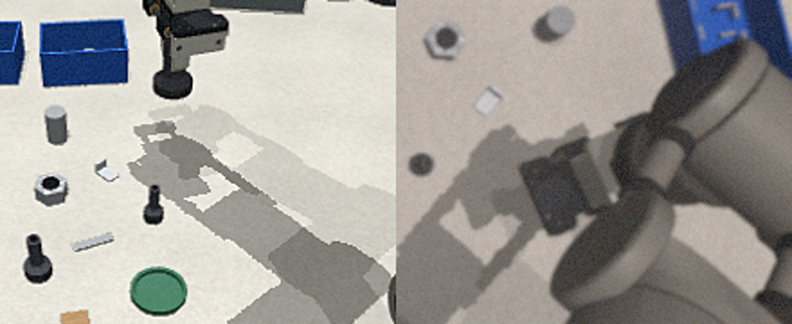

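Nosepiece is held upright (collar at crop (173,82)). Carrying it to the largest dish.

step_arm(deltas=[1,20,0,0,20,1,40,0,0,20,1,55,0,0,20,1,55,0,0,20,1,55,0,0,20,1,55,0,0,20,1,55,0,0,20,1,55,0,0,20,1,55,0,0,20,1,55,0,0,20])

```text
time: 6.45
tool_pos: [451.3, 210.5, 168.9]
tcp_rot: [-3.141, -0.0, 0.398]
contact_force: [1.1, -1.1, -4.7]
grip_width: 31.2
finger_force: 30.0
```

step_arm(deltas=[1,50,0,0,20,0,35,0,0,20,0,20,0,0,20,0,4,0,0,20,0,0,-20,0,20,0,0,-25,0,20,0,0,-20,0,20,0,0,-15,0,20,0,0,0,0,20,0,0,0,0,20])

```text
time: 7.7
tool_pos: [454.0, 317.0, 89.5]
tcp_rot: [3.142, -0.001, 0.397]
contact_force: [-0.0, 0.4, -3.6]
grip_width: 30.9
finger_force: 30.0
```

```bash
python3 - <<'E'
from h import *
s=get_obs();print(s["tool_pos"],s["tcp_rot"],s["grip_width"])
a=capture("side")[200:384,150:370,::-1];b=capture("top")[110:294,30:250,::-1]
cv2.imwrite("pics/l2.png",cv2.resize(cv2.convertScaleAbs(np.hstack([a,b]),alpha=1.5),None,fx=1.8,fy=1.8,interpolation=cv2.INTER_CUBIC))
E
```

```text
[453.97909528 316.96648363  89.50826913] [ 3.14153702e+00 -1.29499178e-03  3.97446068e-01] 30.899984948382908
```

View pics/l2.png

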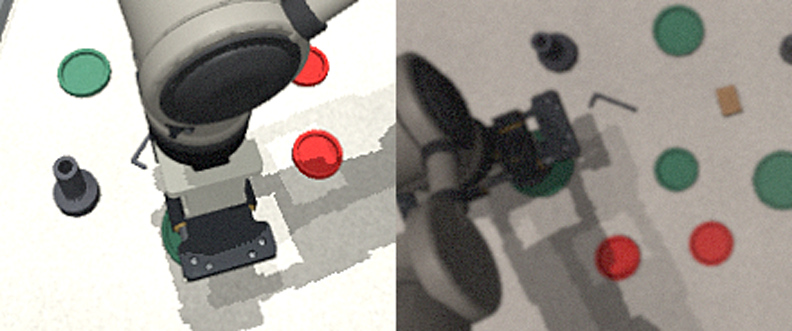

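step_arm(deltas=[0,0,-10,0,20,0,0,-10,0,20,0,0,-8,0,20,0,0,-6,0,20,0,0,-4,0,20,0,0,-2,0,20,0,0,-1,0,20,0,0,0,0,20,0,0,0,0,20,0,0,0,0,20])

```text
time: 9.05
tool_pos: [453.5, 317.0, 47.8]
tcp_rot: [3.142, -0.0, 0.398]
contact_force: [-0.2, 0.9, -4.3]
grip_width: 31.1
finger_force: 30.0
```

step_arm(deltas=[0,0,-1,0,20,0,0,0,0,20,0,0,0,0,60,0,0,0,0,60,0,0,0,0,60,0,0,0,0,60,0,0,0,0,60,0,0,0,0,60,0,0,10,0,60,0,0,20,0,60])

```text
time: 10.3
tool_pos: [453.0, 316.8, 77.0]
tcp_rot: [3.141, 0.001, 0.398]
contact_force: [-0.5, -0.1, 0.3]
grip_width: 59.8
finger_force: 0.0
```

step_arm(deltas=[0,0,25,0,70,0,0,30,0,70,15,-3,0,0,70,30,-5,0,0,70,40,-5,0,0,70,40,-5,0,0,70,18,-2,0,0,70,0,0,0,0,70,0,0,0,0,70,0,0,0,0,70])

```text
time: 11.55
tool_pos: [595.6, 297.3, 131.8]
tcp_rot: [-3.142, 0.001, 0.399]
contact_force: [-0.2, -0.6, 0.8]
grip_width: 70.1
finger_force: 0.0
```

```bash
python3 - <<'E'
from h import *
s=get_obs();print(s["tool_pos"])
a=capture("side")[200:384,150:370,::-1];b=capture("top")[110:294,30:250,::-1]
cv2.imwrite("pics/l3.png",cv2.resize(cv2.convertScaleAbs(np.hstack([a,b]),alpha=1.5),None,fx=1.8,fy=1.8,interpolation=cv2.INTER_CUBIC))
E
```

```text
[595.55863679 297.26178151 131.79567944]
```

View pics/l3.png

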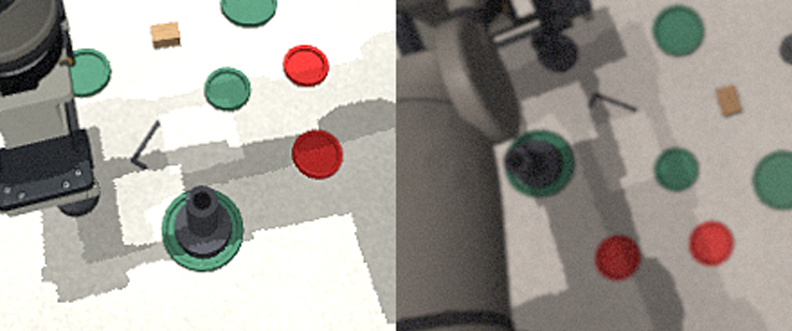

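The largest nose stands within its dish, in the side crop at (203,225). Now the second largest.

step_arm(deltas=[0,0,-25,0,70,0,0,-25,0,70,0,0,-20,0,70,0,0,-15,0,70,0,0,-8,0,70,0,0,0,0,50,0,0,0,0,15,0,0,0,0,15,0,0,0,0,15,0,0,0,0,15])

```text
time: 12.9
tool_pos: [596.6, 296.8, 39.0]
tcp_rot: [3.141, -0.0, 0.398]
contact_force: [-1.3, 3.8, -1.1]
grip_width: 24.9
finger_force: 30.5
```

step_arm(deltas=[0,0,0,0,15,0,0,0,0,15,0,0,0,0,15,0,0,0,0,15,0,0,0,0,15,0,0,0,0,15,0,0,0,0,15,0,0,0,0,15,0,0,0,0,15,0,0,0,0,15])

```text
time: 14.15
tool_pos: [596.6, 296.9, 38.9]
tcp_rot: [3.141, -0.0, 0.398]
contact_force: [1.1, -3.7, 3.4]
grip_width: 24.6
finger_force: 30.0
```

step_arm(deltas=[0,0,10,0,15,0,0,25,0,15,0,0,30,0,15,0,0,25,0,15,0,0,10,0,15,-8,-15,0,0,15,-20,-35,0,0,15,-28,-50,0,0,15,-28,-50,0,0,15,-28,-50,0,0,15])

```text
time: 15.4
tool_pos: [482.6, 96.0, 138.0]
tcp_rot: [-3.141, 0.002, 0.398]
contact_force: [0.4, -1.3, -2.7]
grip_width: 24.9
finger_force: 30.0
```

step_arm(deltas=[-28,-50,0,0,15,-17,-28,0,0,15,-8,-12,0,0,15,0,0,-15,0,15,0,0,-25,0,15,0,0,-20,0,15,0,0,-15,0,15,0,0,-5,0,15,0,0,0,0,15,0,0,0,0,15])

```text
time: 16.65
tool_pos: [431.9, 7.1, 59.2]
tcp_rot: [3.141, -0.001, 0.398]
contact_force: [-0.8, 0.1, -3.4]
grip_width: 24.5
finger_force: 30.0
```

step_arm(deltas=[0,0,-7,0,15,0,0,-5,0,15,0,0,-3,0,15,0,0,-1,0,15,0,0,-1,0,15,0,0,0,0,15,0,0,0,0,15,0,0,0,0,15,0,0,0,0,60,0,0,0,0,60])

```text
time: 17.9
tool_pos: [431.8, 6.9, 41.9]
tcp_rot: [3.141, -0.001, 0.398]
contact_force: [0.0, -0.8, -0.6]
grip_width: 40.6
finger_force: 0.0
```

step_arm(deltas=[0,0,0,0,60,0,0,0,0,60,0,0,0,0,60,0,0,10,0,60,0,0,25,0,60,0,0,30,0,60,0,0,25,0,60,0,0,0,0,60,0,0,0,0,60,0,0,0,0,60])

```text
time: 19.15
tool_pos: [430.7, 7.1, 130.9]
tcp_rot: [-3.141, 0.002, 0.398]
contact_force: [0.1, -0.3, 0.4]
grip_width: 59.6
finger_force: 0.0
```

step_arm(deltas=[15,-2,0,0,60,40,-4,0,0,60,50,-5,0,0,60,45,-4,0,0,60,21,-3,0,0,60,0,0,-25,0,60,0,0,-25,0,60,0,0,-25,0,60,0,0,-15,0,60,0,0,-7,0,60])

```text
time: 20.4
tool_pos: [602.5, -11.1, 33.6]
tcp_rot: [-3.141, 0.001, 0.398]
contact_force: [-0.3, -0.3, 0.3]
grip_width: 59.8
finger_force: 0.0
```

step_arm(deltas=[0,0,0,0,60,0,0,0,0,10,0,0,0,0,10,0,0,0,0,10,0,0,0,0,10,0,0,0,0,10,0,0,0,0,10,0,0,0,0,10,0,0,0,0,10,0,0,0,0,10])

```text
time: 21.65
tool_pos: [602.5, -11.0, 34.8]
tcp_rot: [3.141, -0.0, 0.398]
contact_force: [-0.7, -0.5, 3.7]
grip_width: 18.8
finger_force: 30.0
```

step_arm(deltas=[0,0,10,0,10,0,0,25,0,10,0,0,25,0,10,2,15,0,0,10,5,35,0,0,10,8,50,0,0,10,5,35,0,0,10,3,18,0,0,10,0,0,0,0,10,0,0,0,0,10])

```text
time: 22.9
tool_pos: [625.2, 140.8, 94.3]
tcp_rot: [3.141, 0.001, 0.397]
contact_force: [0.2, -0.6, -2.2]
grip_width: 18.8
finger_force: 30.0
```

step_arm(deltas=[0,0,-15,0,10,0,0,-20,0,10,0,0,-12,0,10,0,0,-5,0,10,0,0,-3,0,10,0,0,-2,0,10,0,0,0,0,10,0,0,0,0,10,0,0,0,0,10,0,0,0,0,10])

```text
time: 24.15
tool_pos: [625.9, 142.0, 38.9]
tcp_rot: [3.141, -0.002, 0.398]
contact_force: [-2.9, -1.1, 6.3]
grip_width: 18.8
finger_force: 30.0
```

step_arm(deltas=[0,0,0,0,60,0,0,0,0,60,0,0,0,0,60,0,0,0,0,60,0,0,0,0,60,0,0,10,0,60,0,0,25,0,60,0,0,30,0,60,0,0,25,0,60,0,0,0,0,60])

```text
time: 25.4
tool_pos: [626.9, 142.2, 130.7]
tcp_rot: [3.14, -0.005, 0.398]
contact_force: [0.0, 0.7, -0.4]
grip_width: 59.5
finger_force: 0.0
```

step_arm(deltas=[-10,-15,0,0,60,-20,-32,0,0,60,-30,-50,0,0,60,-30,-50,0,0,60,-30,-50,0,0,60,-30,-45,0,0,60,-16,-26,0,0,60,-8,-10,0,0,60,0,0,-20,0,60,0,0,-20,0,60])

```text
time: 26.65
tool_pos: [451.6, -135.5, 87.1]
tcp_rot: [3.142, -0.0, 0.398]
contact_force: [0.4, 0.9, -1.3]
grip_width: 60.7
finger_force: 0.0
```

```bash
python3 - <<'E'
from h import *
s=get_obs();print(s["tool_pos"])
a=capture("side")[90:310,150:370,::-1];b=capture("top")[90:310,130:350,::-1]
cv2.imwrite("pics/l4.png",cv2.resize(cv2.convertScaleAbs(np.hstack([a,b]),alpha=1.5),None,fx=1.8,fy=1.8,interpolation=cv2.INTER_CUBIC))
E
```

```text
[ 451.60246267 -135.52673699   87.05423176]
```

View pics/l4.png

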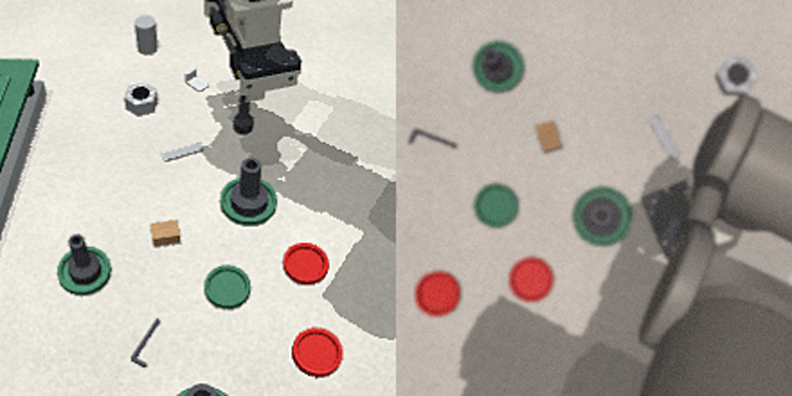

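Medium and large stand centred in their dishes, at side crop (84,265) and (250,200). Now the small one.

step_arm(deltas=[0,0,-22,0,60,0,0,-20,0,60,0,0,-10,0,60,0,0,-3,0,60,0,0,0,0,8,0,0,0,0,8,0,0,0,0,8,0,0,0,0,8,0,0,0,0,8,0,0,0,0,8])

```text
time: 28.0
tool_pos: [451.4, -136.0, 32.7]
tcp_rot: [3.141, -0.0, 0.398]
contact_force: [-0.7, 0.1, 0.6]
grip_width: 14.6
finger_force: 30.0
```

step_arm(deltas=[0,0,0,0,8,0,0,0,0,8,0,0,0,0,8,0,0,10,0,8,0,0,25,0,8,0,0,30,0,8,0,0,30,0,8,0,0,20,0,8,0,0,0,0,8,0,0,0,0,8])

```text
time: 29.25
tool_pos: [450.9, -135.8, 147.2]
tcp_rot: [-3.141, 0.001, 0.398]
contact_force: [-0.9, -0.2, -2.0]
grip_width: 14.4
finger_force: 30.0
```

step_arm(deltas=[-1,15,0,0,8,-1,32,0,0,8,-1,50,0,0,8,-1,50,0,0,8,-1,50,0,0,8,-1,45,0,0,8,0,26,0,0,8,0,10,0,0,8,0,0,-20,0,8,0,0,-30,0,8])

```text
time: 30.5
tool_pos: [445.7, 141.9, 97.5]
tcp_rot: [3.141, -0.001, 0.398]
contact_force: [0.5, -0.3, -1.4]
grip_width: 14.4
finger_force: 30.0
```

step_arm(deltas=[0,0,-25,0,8,0,0,-15,0,8,0,0,-10,0,8,0,0,-6,0,8,0,0,-3,0,8,0,0,-2,0,8,0,0,0,0,8,0,0,0,0,8,0,0,0,0,8,0,0,0,0,8])

```text
time: 31.75
tool_pos: [445.4, 142.0, 36.8]
tcp_rot: [3.141, -0.0, 0.398]
contact_force: [0.8, 0.4, -0.3]
grip_width: 14.3
finger_force: 30.0
```

Seated (weight is off the tool). Release, rise and retreat to the empty area.

step_arm(deltas=[0,0,0,0,55,0,0,0,0,55,0,0,0,0,55,0,0,0,0,55,0,0,0,0,55,0,0,10,0,55,0,0,25,0,55,0,0,30,0,55,0,0,35,0,55,0,0,35,0,55])

```text
time: 33.0
tool_pos: [445.3, 142.0, 173.6]
tcp_rot: [3.141, -0.001, 0.398]
contact_force: [-0.2, 0.3, -0.3]
grip_width: 54.8
finger_force: 0.0
```

step_arm(deltas=[0,-30,5,0,55,0,-50,5,0,55,0,-50,5,0,55,0,-50,5,0,55,0,-50,0,0,55,0,-50,0,0,55,0,-50,0,0,55,0,-50,0,0,55,0,-40,0,0,55,0,-20,0,0,55])

```text
time: 34.25
tool_pos: [445.1, -299.7, 192.2]
tcp_rot: [3.141, -0.0, 0.396]
contact_force: [0.4, 1.1, -0.2]
grip_width: 55.2
finger_force: 0.0
```

```bash
python3 - <<'E'
from h import *
s=get_obs();print(s["tool_pos"])
a=capture("side")[90:384,150:370,::-1];b=capture("top")[90:384,80:300,::-1]
cv2.imwrite("pics/l5.png",cv2.resize(cv2.convertScaleAbs(np.hstack([a,b]),alpha=1.5),None,fx=1.8,fy=1.8,interpolation=cv2.INTER_CUBIC))
E
```

```text
[ 445.09171145 -299.73260835  192.16163652]
```

View pics/l5.png

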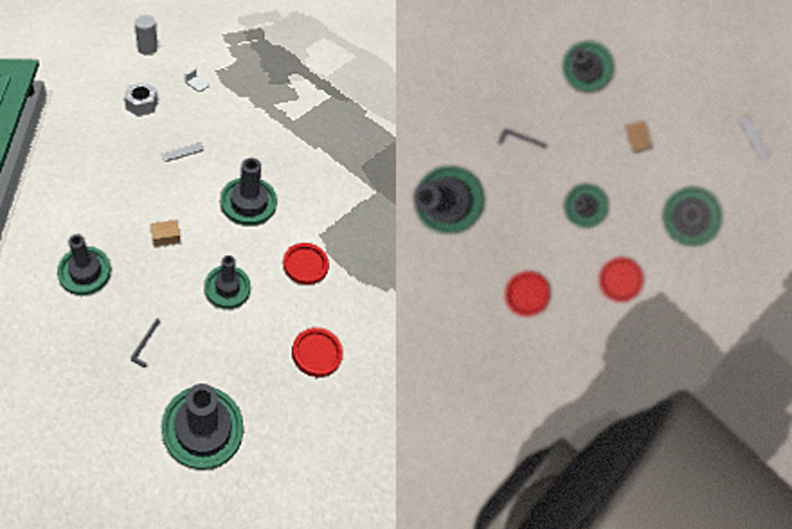

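All four noses stand upright and centred in their dishes, at side crop (250,200), (84,265), (228,285) and (203,425). The nut and cylinder have not moved.

```bash
python3 -c "
from plant import *
print(close_job())"
```

```text
the job is handed in; nothing more can be done
None
```

I put all four nosepieces upright in the green dishes of their own sizes, left the nut and the cylinder where they were, and handed the job in at about 34 s; the final pictures look right, but no verdict came back.

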